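# Index the gluing dial by one notch

### The job

The four-station gluing dial is locked in a notch of its index plate. With your fingertips press the plunger's button right down in its well to free the dial, turn the dial a quarter turn counter-clockwise (seen from above) to the next notch, just the one, then take your fingers away so that the plunger springs fully out and the dial is locked there, ready for the next slate to be glued. Nothing needs gripping or lifting: leave the four slates lying in their nests, and the glue gun, try square and pencil where they are.

Things in the scene. Friction and masses are not known exactly. Their poses are not given: they have to be found in the camera images.
- index_base: Fixed round grey base of the dial, bolted down; origin on the dial's axis at bench level, z up. A steel index plate, 232 mm across, top 46 mm above the bench, has four notches in its rim at 0, 90, 180 and 270 degrees from the base's +x axis. The base's +x axis points from the dial axis to the place where the button's well stands at the start (dial joint 0).
- dial (a joint): Angle of the round aluminium dial (200 mm across, top face 60 mm above the bench) about the vertical axis through the base's origin, in rad: about 0 at the start (locked in the first notch), growing counter-clockwise seen from above; the next notch counter-clockwise is at 1.571. A notch leaves about 0.03 rad of play either way. When unlocked the dial turns stiffly, needing about 1.5 N at the button's well, and stays where it is left.
- plunger (a joint): Press-in travel of the spring plunger in m: 0 sprung fully out, 0.012 pressed right down. The plunger rides in the dial's arm. Out, its thick collar sits in a notch and locks the dial; pressed in by more than about 0.009 it frees the dial. The spring pushes back with 4 N at the start of the travel and 9 N at the end. Let go between notches, it stays in, with the collar rubbing under the plate at about 0.0085, and springs out by itself when a notch comes over it.
- button_top (a point): Centre of the top face of the plunger's round dark steel button, 49 mm across and 78 mm above the bench when out, 66 mm when pressed in. It lies 120 mm from the dial axis at the bottom of a round open well and moves with dial and plunger.
- well_rim (a point): Centre of the mouth of the round aluminium well that guards the button, on the end of the dial's arm: inside 54 mm across, outside 74 mm, rim 88 mm above the bench, so the button lies 10 mm below it when out. The well turns with the dial: fingertips inside it that move sideways press on its wall and take the dial along.
- nest_0 (a point): Place of slate 0 in its nest on the dial (centre of the slate, 64 mm above the bench); the nest is a low fence towards the axis and a pin at either side. It turns with the dial; the nests are 45, 135, 225 and 315 degrees round from the dial's arm.
- nest_1 (a point): Place of slate 1 in its nest, 135 degrees from the arm.
- nest_2 (a point): Place of slate 2 in its nest, 225 degrees from the arm.
- nest_3 (a point): Place of slate 3 in its nest, 315 degrees from the arm.
- slate_0_c (a point): Centre of slate 0, a loose rough slate piece 45 x 60 x 8 mm lying flat in nest 0.
- slate_1_c (a point): Centre of slate 1, a loose rough slate piece 50 x 63 x 8 mm lying flat in nest 1.
- slate_2_c (a point): Centre of slate 2, 45 x 60 x 8 mm, in nest 2.
- slate_3_c (a point): Centre of slate 3, 50 x 63 x 8 mm, in nest 3.
- glue_gun: Bystander: glue gun on its stand, 339 mm long, 212 mm high, left of the dial. Origin under its middle.
- try_square: Bystander: try square with beech stock lying flat, 120 x 216 x 16 mm, right of and nearer than the dial.
- carpenter_pencil: Bystander: carpenter pencil lying flat, 178 mm long, left front of the dial.

How it is judged:
On the way, in this order (a step that is already met when the one before it is completed fails the run):
1. the plunger is pressed right in while the dial still stands at its first notch (value of joint plunger above 0.0085 m and value of joint dial below 0.12 rad), for 0.05 s.
2. the dial has been turned more than half-way to the next notch (value of joint dial above 0.9 rad), for 0.02 s.
At the end, for the whole second after the job is handed in: the dial stands still within 0.05 rad of the next notch counter-clockwise (1.571 rad from the start), the plunger is sprung out (less than 2 mm in), and each slate lies within 12 mm of its place in its nest (value of joint dial between 1.521 and 1.621 rad and value of joint plunger below 0.002 m and velocity of joint dial between -0.02 and 0.02 rad/s and distance between slate_0_c and nest_0 below 0.012 m and distance between slate_1_c and nest_1 below 0.012 m and distance between slate_2_c and nest_2 below 0.012 m and distance between slate_3_c and nest_3 below 0.012 m); the robot touches nothing.
It fails at once if the dial was turned past the next notch (more than 0.25 rad beyond it) (value of joint dial above 1.82 rad).
It fails at once if the dial was turned the wrong way (more than 0.25 rad) (value of joint dial below -0.25 rad).
It fails at once if a slate was lifted or knocked out of its nest (height (world z) of any of slate_0_c, slate_1_c, slate_2_c, slate_3_c above 0.085 m or distance between slate_0_c and nest_0 above 0.03 m or distance between slate_1_c and nest_1 above 0.03 m or distance between slate_2_c and nest_2 above 0.03 m or distance between slate_3_c and nest_3 above 0.03 m).
It fails at once if a bystander was lifted or moved more than 30 mm (distance of any of glue_gun, try_square, carpenter_pencil from where it was at the start of the episode above 0.03 m).
It also fails if it takes over 42 s, if anything falls off the work surface, if the arm or the gripper's body presses on something with over 40 N, if the wrist force passes 120 N, or if a joint passes its speed limit or range.

### The arm

A 6-joint arm with a two-finger parallel gripper is mounted at the origin on the work surface; the furniture and walls round the work are solid. World frame = base frame: x ahead of the robot, y to its left, z up, the work surface at z = 0. Lengths are in m, angles in rad, forces in N, time in s.
With the tool pointing down it reaches from about 0.375 to 0.9 m from the base axis. Payload 3.1 kg.
Tool frame: the origin (TCP) lies at the very end of the fingers, on their centre line; the grasp point (between the pads) lies 19 mm behind it; z points along the fingers, y is the line along which they close (so a half turn about z gives the same grasp; the last joint's range is limited). The gripper opens to 87 mm and grips with 3 to 60 N. Pads are 19 mm wide; open, the fingers measure 117 mm over their backs; the gripper's body (75 mm by 190 mm) begins 51 mm behind the grasp point.
Start: joints at [-1.357, 0.527, 1.433, -0, 1.181, -0.178], TCP at [0.239, -0.578, 0.223] pointing down, gripper open.
Joint ranges: [-3.08, 3.08], [-0.75, 2.2], [0.22, 2.44], [-1.43, 4.57], [0, 2.65], [-2.85, 2.85]. Speed limits (rad/s): [2.79, 2.79, 3.14, 3.14, 3.14, 3.14].

### API

Orientations are given as a unit quaternion [x, y, z, w].
In Python, from rig import status, viewer, robot gives the robot as it stands.
- The arm moves only by the tool arm_command, never from a script. Its arguments are lists of equal length, an entry for each row: "delta_rot": the turn, a rotation vector about the tool's x, y, z in degrees, a list of three; "delta_pos": the shift along the tool's x, y, z in m, a list of three; "gripper": the closure, from -1 (fully open) to 1 (shut). In form: {"delta_rot": [[rx, ry, rz], ...], "delta_pos": [[dx, dy, dz], ...], "gripper": [gripper, ...]}. A call has 1 to 12 rows; each row is the pose to reach, as a shift and turn from the pose commanded when the call began, along the tool's axes at that moment; what a row does not reach only later rows make up. A row lasts 1/12 s, in which the tool goes at most 41.7 mm and 7.16 degrees, less where a joint would pass 70% of its speed; a pose out of reach is approached as far as the arm can. A call with a gripper value outside its range is refused whole. The fingers move at their own pace and stop on an object; "grip_force" is the grip in N (left out, the last holds). Time passes only in rows, so rows that repeat a pose let the fingers close. It gives the time, the measured TCP pose, the force, the opening and the grip force at its end, in the units of the state.
- status.get_obs(): the state, without advancing time (a new reading comes with each control period).
- viewer.camera(name): name is "scene" or "side" or "wrist"; returns a dict with "pixels" (384x512x3 uint8, blue, green, red), "fx", "fy", "cx", "cy" (pixels), "pose" (4x4, takes a point from camera to world coordinates); the wrist camera has in their place "mount" (4x4, takes a point from camera to tool coordinates, whose origin is the TCP and whose axes are the flange's). Camera axes: x right, y down, z forward; pixel columns grow to the right and rows downward; lengths in m; the calibration is good to about 2 mm. A picture is of the moment at which its call begins: read the wrist's pose just before it. There is no depth.
- robot.hand_in(): hands the job in; it is judged then, once.
The state is a dict: "time": time; "q": joint angles; "joint_velocities": joint speeds; "joint_torque": joint torques, N m; "position": TCP position; "tool_rot": TCP orientation; "ft_force": force on the tool from outside, world axes, zero at the start; "moment": the same for the moment, N m; "grip_width": finger opening in m; "grip_force": force on a finger pad.
Only numpy, scipy, OpenCV 4.12 (cv2) and the standard library are available. Lean on these libraries where they do the work, as an engineer would, in place of code of your own. Each camera call takes 0.05 s, during which the arm holds its last target. There are 200 camera calls.

## Working session

There is one attempt and no reset: what is moved stays moved. The work goes in short steps, Python scripts to look and compute and a tool call to move; the robot and the scene stay as the last step left them, time stands still between calls to the robot, and variables do not carry over. Pictures are saved under pics/ and viewed, at most 10 in all, crops included, and the job is handed in when it is done.

Besides the shell and the picture viewer there is one more tool, called after ">>>" as name(argument=value, ...) on one line, values as JSON. arm_command: Moves the arm, as the interface text tells. Its arguments: {"type":"object","properties":{"delta_rot":{"type":"array","items":{"type":"array","items":{"type":"number"}}},"delta_pos":{"type":"array","items":{"type":"array","items":{"type":"number"}}},"gripper":{"type":"array","items":{"type":"number"}},"grip_force":{"type":"number"}},"required":["delta_rot","delta_pos","gripper"]}

```bash
mkdir -p pics
python3 - <<'E'
from rig import status, viewer, robot
import cv2,numpy as np
for n in("scene","side"):
    c=viewer.camera(n); cv2.imwrite(f"pics/{n}0.png",c["pixels"])
    np.savez(f"{n}.npz",**c)
    print(n,c["fx"],c["cx"],c["cy"],np.round(c["pose"],3).tolist())
o=status.get_obs();print(o)
E
```

```text
scene 481.80179973546404 244.5577816520113 200.12948752289788 [[0.658, -0.52, 0.544, -0.242], [-0.753, -0.464, 0.467, -0.625], [0.009, -0.717, -0.697, 1.021], [0.0, 0.0, 0.0, 1.0]]
side 461.94656615735425 260.8079109030574 194.25869345818455 [[0.997, 0.044, -0.056, 0.554], [0.069, -0.419, 0.905, -1.21], [0.016, -0.907, -0.421, 0.647], [0.0, 0.0, 0.0, 1.0]]
{'time': 0.1, 'q': array([-1.35748399e+00,  5.28384320e-01,  1.43376343e+00, -9.74089476e-06,
        1.18141353e+00, -1.78487853e-01]), 'joint_velocities': array([-0.00097696, -0.0020591 , -0.00418627,  0.00037157, -0.00095451,
       -0.00062365]), 'joint_torque': array([ 2.07163116e-04, -4.40985775e+01, -1.77150965e+01,  6.34917570e-02,
        5.33690164e-02, -4.99962380e-05]), 'position': array([ 0.23854798, -0.57697225,  0.22166608]), 'tool_rot': array([ 9.80872028e-01,  1.94651215e-01, -2.16415274e-05, -9.84081924e-04]), 'ft_force': array([-0.65843495, -0.26797766, -0.84572285]), 'moment': array([ 0.03237329,  0.0242651 , -0.01494326]), 'grip_force': 0.0, 'grip_width': 0.08690354585173539}
```

View pics/scene0.png

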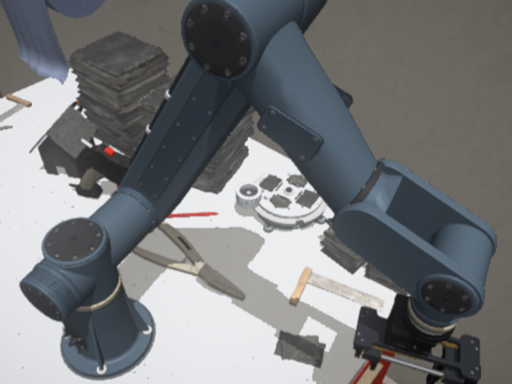

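View pics/side0.png

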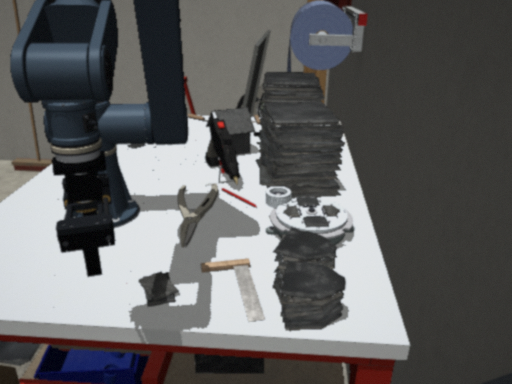

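The scene view shows the well at about (248,188) and the dial hub at (290,190). In the side view the well is at (278,193) and the hub at (312,210). There are slate stacks before and behind the dial. I'll enlarge both and cast rays.

```bash
cat > h.py <<'E'
import numpy as np,cv2
def ray(c,u,v,z):
    P=c["pose"];d=P[:3,:3]@np.array([(u-c["cx"])/c["fx"],(v-c["cy"])/c["fy"],1]);o=P[:3,3]
    return o+d*(z-o[2])/d[2]
E
python3 - <<'E'
from h import *
s=np.load("scene.npz");d=np.load("side.npz")
a=cv2.resize(s["pixels"][160:240,225:345],None,fx=5,fy=5,interpolation=2)[:, :]
b=cv2.resize(d["pixels"][170:250,250:370],None,fx=5,fy=5,interpolation=2)
cv2.imwrite("pics/z.png",cv2.resize(np.vstack([a,b]),(450,600)))
for n,c,w,h in(("scene",s,(248,188),(290,189)),("side",d,(278,191),(312,210))):
    print(n,ray(c,*w,.088).round(3),ray(c,*h,.062).round(3))
for uv,z in (((300,75),.3),((262,185),0),((338,193),0),((280,325),0),((343,320),0)): print('side',uv,ray(d,*uv,z).round(3))
E
```

```text
scene [0.531 0.025 0.088] [ 0.631 -0.051  0.062]
side [0.529 0.019 0.088] [ 0.627 -0.043  0.062]
side (300, 75) [0.587 0.693 0.3  ]
side (262, 185) [0.468 0.257 0.   ]
side (338, 193) [0.727 0.217 0.   ]
side (280, 325) [ 0.552 -0.456  0.   ]
side (343, 320) [ 0.684 -0.429  0.   ]
```

View pics/z.png

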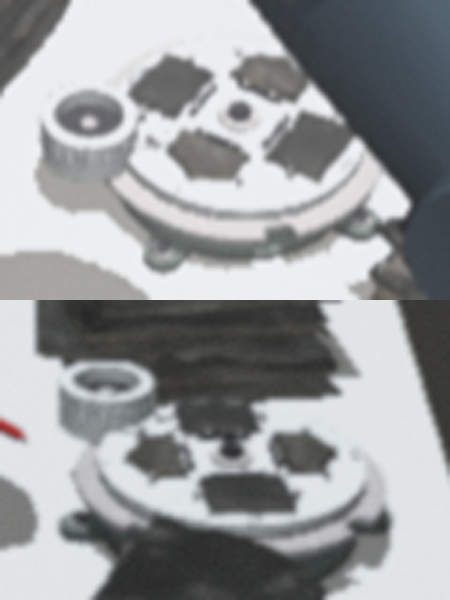

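The wells and hub agree between the views: well ≈ (0.530, 0.022), hub ≈ (0.629, −0.047), with the arm at about 145°. The final well position is then ≈ (0.56, −0.145). I'll close the fingers and go above the well with tool y along world x.

>>> arm_command(delta_rot=[[0,0,-67.5],[0,0,-67.5],[0,0,-67.5],[0,0,-67.5],[0,0,-67.5],[0,0,-67.5],[0,0,-67.5],[0,0,-67.5],[0,0,-67.5],[0,0,-67.5],[0,0,-67.5],[0,0,-67.5]], delta_pos=[[0.498,-0.442,0.02],[0.498,-0.442,0.02],[0.498,-0.442,0.02],[0.498,-0.442,0.02],[0.498,-0.442,0.02],[0.498,-0.442,0.02],[0.498,-0.442,0.02],[0.498,-0.442,0.02],[0.498,-0.442,0.02],[0.498,-0.442,0.02],[0.498,-0.442,0.02],[0.498,-0.442,0.02]], gripper=[1,1,1,1,1,1,1,1,1,1,1,1], grip_force=10)

```text
time: 1.1
position: [0.4577, -0.1262, 0.2074]
tool_rot: [0.707, 0.707, -0.0, -0.0]
ft_force: [0.0, -0.4, -0.1]
grip_width: 0.0149
grip_force: 0.0
```

>>> arm_command(delta_rot=[[0,0,0],[0,0,0],[0,0,0],[0,0,0],[0,0,0],[0,0,0],[0,0,0]], delta_pos=[[0.145,0.07,0],[0.145,0.07,0],[0.145,0.07,0],[0.145,0.07,0],[0.145,0.07,0],[0.145,0.07,0],[0.145,0.07,0]], gripper=[1,1,1,1,1,1,1])

```text
time: 1.68
position: [0.5269, 0.0165, 0.2071]
tool_rot: [0.707, 0.707, -0.001, -0.0]
ft_force: [0.0, -0.3, 0.4]
grip_width: 0.0007
grip_force: 0.0
```

Run:
```python
from rig import status, viewer
from h import *
from scipy.spatial.transform import Rotation as R
o=status.get_obs();c=viewer.camera("wrist")
T=np.eye(4);T[:3,:3]=R.from_quat(o["tool_rot"]).as_matrix();T[:3,3]=o["position"]
c["pose"]=T@c["mount"];np.savez("w.npz",**c);cv2.imwrite("pics/w.png",c["pixels"])
print(o["position"],o["grip_width"],c["mount"].round(3).tolist())
s=viewer.camera("side");cv2.imwrite("pics/s2.png",s["pixels"])
```

```text
[0.52686729 0.01653361 0.20710274] 0.0007215022829109988 [[-0.001, -0.966, -0.26, 0.072], [1.0, -0.001, -0.001, 0.002], [0.001, -0.26, 0.966, -0.163], [0.0, 0.0, 0.0, 1.0]]
```

View pics/w.png

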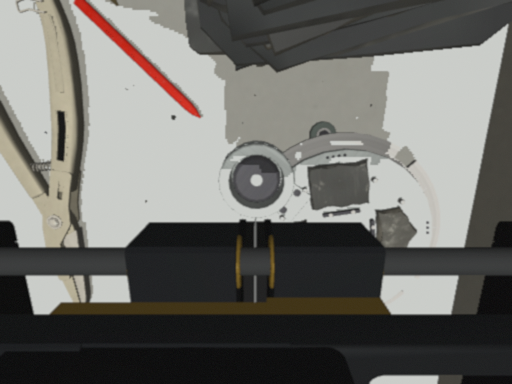

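View pics/s2.png

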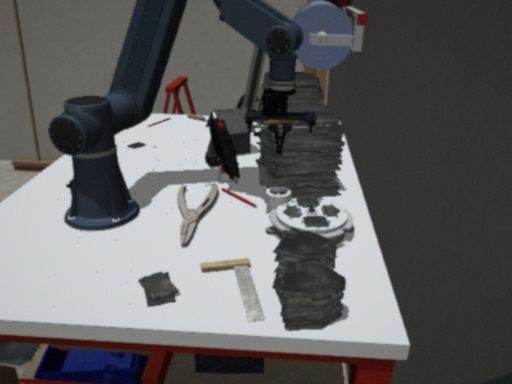

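The wrist view shows the well mouth and button at about (256,179), just ahead of the fingers. The side view shows the gripper clear of the rear stack. I'll compute the well position and look again from the scene camera, where the dial should now be uncovered.

Run:
```python
from rig import viewer
from h import *
w=np.load("w.npz")
print("btn",ray(w,256,180,.078).round(4),"rim",ray(w,257,178.5,.088).round(4))
c=viewer.camera("scene");np.savez("scene2.npz",**c)
cv2.imwrite("pics/s3.png",cv2.resize(c["pixels"][150:310,220:420],(750,600),interpolation=2))
```

```text
btn [0.5293 0.0217 0.078 ] rim [0.5303 0.0254 0.088 ]
```

View pics/s3.png

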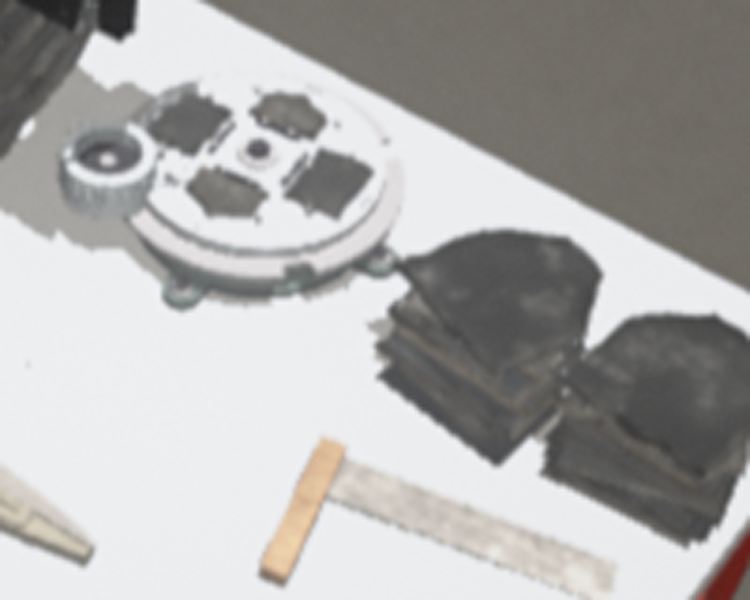

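The scene view shows the notch between the feet (crop ≈(298,275)), the hub at crop (258,150), and two low slate stacks to the right. I'll check the dial geometry and the stack clearance.

Run:
```python
from h import *
s=np.load("scene2.npz")
p=lambda u,v,z:ray(s,220+u/3.75,150+v/3.75,z).round(4)
print("hub",p(258,150,.066),p(258,153,.06))
print("stack base",p(380,378,0),p(500,462,0))
for z in(.04,.06,.08,.1):print("top",z,p(400,262,z),p(515,370,z))
n=p(298,275,.046);hub=np.array([.629,-.048,.046]);print("notch",n,np.degrees(np.arctan2(*(n-hub)[1::-1])))
print("arm",np.degrees(np.arctan2(.023+.048,.530-.629)))
```

```text
hub [ 0.6214 -0.0534  0.066 ] [ 0.6241 -0.0519  0.06  ]
stack base [ 0.5454 -0.23    0.    ] [ 0.5382 -0.3371  0.    ]
top 0.04 [ 0.6178 -0.1923  0.04  ] [ 0.5842 -0.3129  0.04  ]
top 0.06 [ 0.6003 -0.2011  0.06  ] [ 0.5674 -0.3193  0.06  ]
top 0.08 [ 0.5827 -0.21    0.08  ] [ 0.5505 -0.3257  0.08  ]
top 0.1 [ 0.5652 -0.2188  0.1   ] [ 0.5337 -0.332   0.1   ]
notch [ 0.5513 -0.146   0.046 ] -128.40939123185112
arm 144.35297925009326
```

>>> arm_command(delta_rot=[[0,0,0],[0,0,0],[0,0,0],[0,0,0],[0,0,0],[0,0,0],[0,0,0],[0,0,0]], delta_pos=[[0.006,0.003,0.03],[0.006,0.003,0.06],[0.006,0.003,0.09],[0.006,0.003,0.11],[0.006,0.003,0.122],[0.006,0.003,0.126],[0.006,0.003,0.126],[0.006,0.003,0.126]], gripper=[1,1,1,1,1,1,1,1])

```text
time: 2.5
position: [0.5309, 0.0218, 0.082]
tool_rot: [0.708, 0.706, 0.0, 0.0]
ft_force: [0.3, 0.6, -0.1]
grip_width: 0.0007
grip_force: 0.0
```

Inside the well with no contact. Press down.

>>> arm_command(delta_rot=[[0,0,0],[0,0,0],[0,0,0],[0,0,0],[0,0,0],[0,0,0],[0,0,0]], delta_pos=[[0,0,0.004],[0,0,0.008],[0,0,0.012],[0,0,0.014],[0,0,0.016],[0,0,0.016],[0,0,0.016]], gripper=[1,1,1,1,1,1,1])

```text
time: 3.08
position: [0.532, 0.0221, 0.0668]
tool_rot: [0.707, 0.707, 0.001, 0.002]
ft_force: [-0.9, -2.0, 7.6]
grip_width: 0.0004
grip_force: 3.9
```

>>> arm_command(delta_rot=[[0,0,0],[0,0,0],[0,0,0],[0,0,0]], delta_pos=[[0,0,0.001],[0,0,0.002],[0,0,0.002],[0,0,0.002]], gripper=[1,1,1,1])

```text
time: 3.42
position: [0.5324, 0.0225, 0.0663]
tool_rot: [0.707, 0.707, 0.001, 0.002]
ft_force: [-2.1, 0.5, 16.3]
grip_width: 0.0005
grip_force: 8.4
```

Bottomed at 16 N. Now turn along the arc: tool x = world y, tool y = world x.

>>> arm_command(delta_rot=[[0,0,0],[0,0,0],[0,0,0],[0,0,0],[0,0,0],[0,0,0],[0,0,0],[0,0,0],[0,0,0],[0,0,0],[0,0,0],[0,0,0]], delta_pos=[[-0.0042,-0.0031,0],[-0.0086,-0.0059,0],[-0.013,-0.0086,0],[-0.0177,-0.0111,0],[-0.0225,-0.0134,0],[-0.0273,-0.0154,0],[-0.0322,-0.0173,0],[-0.0371,-0.0189,0],[-0.0422,-0.0203,0],[-0.0473,-0.0215,0],[-0.0525,-0.0225,0],[-0.0576,-0.0233,0]], gripper=[1,1,1,1,1,1,1,1,1,1,1,1])

```text
time: 4.42
position: [0.5095, -0.0351, 0.0663]
tool_rot: [0.707, 0.707, 0.002, 0.002]
ft_force: [-1.2, 2.5, 18.4]
grip_width: 0.0006
grip_force: 8.7
```

>>> arm_command(delta_rot=[[0,0,0],[0,0,0],[0,0,0],[0,0,0],[0,0,0],[0,0,0],[0,0,0],[0,0,0],[0,0,0],[0,0,0],[0,0,0],[0,0,0]], delta_pos=[[-0.0052,-0.0005,0],[-0.0104,-0.0008,0],[-0.0157,-0.0008,0],[-0.0209,-0.0007,0],[-0.0261,-0.0003,0],[-0.0313,0.0003,0],[-0.0365,0.0012,0],[-0.0416,0.0022,0],[-0.0467,0.0035,0],[-0.0517,0.005,0],[-0.0566,0.0067,0],[-0.0615,0.0086,0]], gripper=[1,1,1,1,1,1,1,1,1,1,1,1])

```text
time: 5.42
position: [0.5181, -0.0969, 0.0663]
tool_rot: [0.707, 0.707, 0.001, 0.003]
ft_force: [-0.6, 2.5, 15.1]
grip_width: 0.0002
grip_force: 8.1
```

Run:
```python
from rig import viewer
from h import *
c=viewer.camera("scene");d=viewer.camera("side")
cv2.imwrite("pics/t.png",np.vstack([cv2.resize(c["pixels"][150:250,220:370],(450,300),interpolation=2),cv2.resize(d["pixels"][150:250,240:390],(450,300),interpolation=2)]))
```

```text
(no output)
```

View pics/t.png

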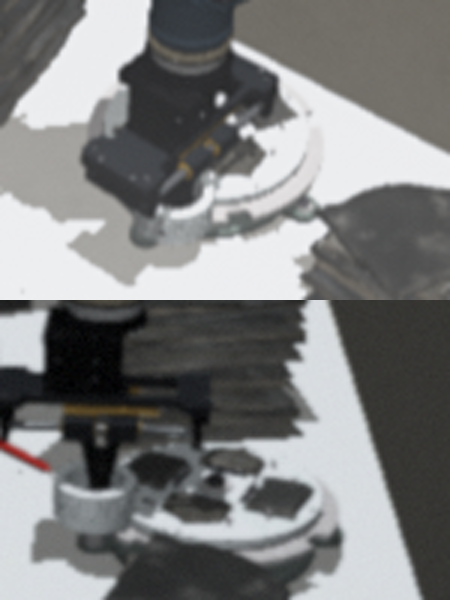

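The dial follows and the fingers are still in the well, at about 60°. Next go to about 80° and lift the tips to z ≈ 0.083, so the plunger can pop out while the tips still push on the wall.

>>> arm_command(delta_rot=[[0,0,0],[0,0,0],[0,0,0],[0,0,0],[0,0,0],[0,0,0],[0,0,0],[0,0,0],[0,0,0],[0,0,0],[0,0,0],[0,0,0]], delta_pos=[[-0.0048,0.0022,0],[-0.0095,0.0045,0],[-0.014,0.0071,0],[-0.0185,0.0098,0],[-0.0228,0.0128,0],[-0.027,0.0159,0],[-0.031,0.0192,0],[-0.035,0.0227,0],[-0.035,0.0227,-0.008],[-0.035,0.0227,-0.016],[-0.035,0.0227,-0.018],[-0.035,0.0227,-0.018]], gripper=[1,1,1,1,1,1,1,1,1,1,1,1])

```text
time: 6.52
position: [0.5385, -0.1313, 0.0821]
tool_rot: [0.707, 0.707, 0.0, 0.0]
ft_force: [0.8, -0.1, -0.4]
grip_width: 0.0005
grip_force: 0.0
```

>>> arm_command(delta_rot=[[0,0,0],[0,0,0],[0,0,0],[0,0,0],[0,0,0],[0,0,0],[0,0,0],[0,0,0],[0,0,0],[0,0,0]], delta_pos=[[-0.0015,0.0015,0],[-0.003,0.003,0],[-0.0044,0.0045,0],[-0.0059,0.006,0],[-0.0073,0.0075,0],[-0.0087,0.0091,0],[-0.01,0.0107,0],[-0.0114,0.0123,0],[-0.0127,0.014,0],[-0.014,0.0156,0]], gripper=[1,1,1,1,1,1,1,1,1,1])

```text
time: 7.35
position: [0.5527, -0.1438, 0.081]
tool_rot: [0.708, 0.707, -0.0, -0.002]
ft_force: [-2.8, 5.4, 1.3]
grip_width: 0.0003
grip_force: 2.6
```

>>> arm_command(delta_rot=[[0,0,0],[0,0,0],[0,0,0],[0,0,0]], delta_pos=[[-0.0013,0.0017,0],[-0.0025,0.0034,0],[-0.0025,0.0034,0],[-0.0025,0.0034,0]], gripper=[1,1,1,1])

```text
time: 7.68
position: [0.5568, -0.1467, 0.0811]
tool_rot: [0.707, 0.707, 0.0, -0.001]
ft_force: [-1.6, 5.3, -0.2]
grip_width: 0.0004
grip_force: 2.0
```

>>> arm_command(delta_rot=[[0,0,0],[0,0,0],[0,0,0],[0,0,0]], delta_pos=[[-0.0012,0.0017,0],[-0.0023,0.0035,0],[-0.0023,0.0035,0],[-0.0023,0.0035,0]], gripper=[1,1,1,1])

```text
time: 8.02
position: [0.5616, -0.1509, 0.0816]
tool_rot: [0.707, 0.707, 0.0, 0.001]
ft_force: [-1.8, 0.9, 0.2]
grip_width: 0.0
grip_force: 0.6
```

>>> arm_command(delta_rot=[[0,0,0],[0,0,0],[0,0,0],[0,0,0]], delta_pos=[[-0.001,0.0017,0],[-0.002,0.0035,0],[-0.002,0.0035,0],[-0.002,0.0035,0]], gripper=[1,1,1,1])

```text
time: 8.35
position: [0.5652, -0.153, 0.0818]
tool_rot: [0.707, 0.707, 0.0, 0.001]
ft_force: [-0.1, -0.1, 0.1]
grip_width: 0.0006
grip_force: 0.1
```

Force dropped to zero, so the notch may have taken. I'll back off upward and look.

>>> arm_command(delta_rot=[[0,0,0],[0,0,0],[0,0,0],[0,0,0],[0,0,0],[0,0,0],[0,0,0],[0,0,0]], delta_pos=[[0,0,-0.01],[0,0,-0.03],[0,0,-0.06],[0,0,-0.1],[-0.02,0,-0.13],[-0.02,0,-0.15],[-0.02,0,-0.15],[-0.02,0,-0.15]], gripper=[1,1,1,1,1,1,1,1])

```text
time: 9.02
position: [0.5653, -0.1731, 0.2339]
tool_rot: [0.708, 0.707, 0.001, 0.002]
ft_force: [-0.6, 0.3, -1.2]
grip_width: 0.0003
grip_force: 0.0
```

Run:
```python
from rig import status, viewer
from h import *
from scipy.spatial.transform import Rotation as R
o=status.get_obs();c=viewer.camera("wrist")
T=np.eye(4);T[:3,:3]=R.from_quat(o["tool_rot"]).as_matrix();T[:3,3]=o["position"]
c["pose"]=T@c["mount"];np.savez("w2.npz",**c)
s=viewer.camera("scene");np.savez("scene3.npz",**s)
a=c["pixels"][:300]
b=cv2.resize(s["pixels"][150:240,225:379],(512,299),interpolation=2)
cv2.imwrite("pics/e.png",np.vstack([a,b]));print(o["position"])
```

```text
[ 0.56532841 -0.173133    0.23387002]
```

View pics/e.png

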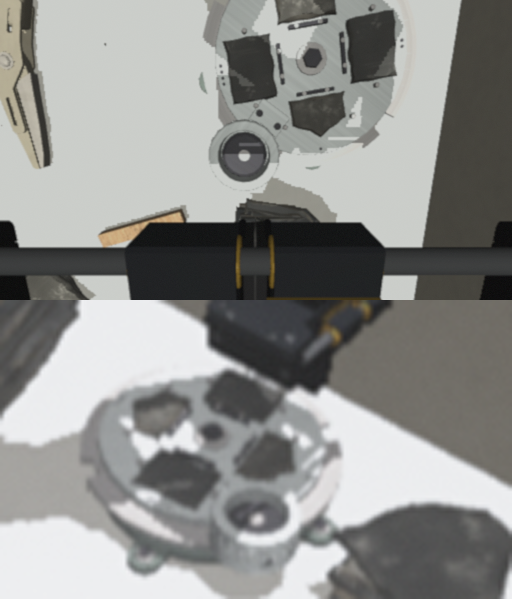

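Both views show all slates in their nests and the well at the new station (wrist: button (244,156), hub (312,58)). I'll compute the dial angle and estimate the button height from the offset between button and rim.

Run:
```python
from h import *
def blob(g,x0,y0,r):  # bright centre dot on the dark button
    p=g[y0-r:y0+r+1,x0-r:x0+r+1].astype(float);w=np.clip(p-(p.min()+p.max())/2,0,None)
    yy,xx=np.mgrid[-r:r+1,-r:r+1];return x0+(w*xx).sum()/w.sum(),y0+(w*yy).sum()/w.sum()
s0=np.load("scene2.npz");s1=np.load("scene3.npz");w1=np.load("w2.npz");w0=np.load("w.npz")
G=lambda c:cv2.cvtColor(c["pixels"],cv2.COLOR_BGR2GRAY)
b0=blob(G(s0),248,192,3);b1=blob(G(s1),302,216,3);v0=blob(G(w0),256,180,6);v1=blob(G(w1),244,156,6)
print(b0,b1,v0,v1)
H=ray(w1,312,58,.064);print("hub",H.round(4))
for n,sb,wb,s,w in(("start",b0,v0,s0,w0),("end",b1,v1,s1,w1)):
    for z in(.0695,.078):
        a=ray(s,*sb,z);b=ray(w,*wb,z);print(n,z,a.round(4),b.round(4),"gap",(a-b)[:2].round(4),"ang",np.degrees(np.arctan2(*(b-H)[1::-1])).round(2),"r",np.hypot(*(b-H)[:2]).round(4))
```

```text
(np.float64(248.25842696629215), np.float64(192.13707865168539)) (np.float64(302.00879765395894), np.float64(215.66862170087975)) (np.float64(256.0994937694704), np.float64(179.81892523364485)) (np.float64(243.83435784851812), np.float64(156.53205268935235))
hub [ 0.6267 -0.0491  0.064 ]
start 0.0695 [0.5331 0.0263 0.0695] [0.5295 0.0199 0.0695] gap [0.0037 0.0064] ang 144.6 r 0.1193
start 0.078 [0.5262 0.0205 0.078 ] [0.5294 0.0219 0.078 ] gap [-0.0032 -0.0014] ang 143.86 r 0.1204
end 0.0695 [ 0.5601 -0.1456  0.0695] [ 0.5555 -0.1499  0.0695] gap [0.0045 0.0043] ang -125.23 r 0.1234
end 0.078 [ 0.5529 -0.1499  0.078 ] [ 0.5558 -0.1486  0.078 ] gap [-0.0029 -0.0013] ang -125.47 r 0.1222
```

The triangulation gap at z = 0.078 matches the start exactly, so the plunger is sprung out. The dial turned 90.7°, which puts it in the notch. The fingers are clear, so I'm handing in.

```bash
python3 -c "
from rig import robot
print(robot.hand_in())"
```

```text
the job is handed in; nothing more can be done
None
```

The job is handed in, with no verdict returned: by camera measurement the dial turned about 90.7° counter-clockwise into the next notch, the plunger is sprung out, the slates look in place in their nests, and the fingers are clear.

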